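# Dock the bottle temperature logger in its latched reader case

### The job

Dock the temperature logger in its reader: swing the latch lever on the front of the closed grey case down and free, then open the lid and push it right back, well past upright. Then draw the logger out of the neck of the bottle it hangs in and slide its thin stem fully home into the socket of the sloping block inside the case, so that its collar lies flat on the block, and let go. Leave the bottle standing where it is and do not disturb the other things on the table.

Things in the scene. Friction and masses are not known exactly. Their poses are not given: they have to be found in the camera images.
- case: closed grey instrument case, 140 mm deep (x) by 210 mm wide (y), lower half 92 mm high, lid top 100 mm above the table; it stays where it is. Origin: centre of its underside; z up, its front (the side with the latch) looks along its own -x, the hinges are on its +x side
- lid_hinge (a point): point on the lid's hinge axis at mid width, 92 mm above the table; the axis runs along the case's y
- case_lid (a joint): opening angle of the lid (about 0.3 kg), rad: 0 shut, 1.57 upright, 1.85 against its stop; its stiff friction hinges (0.36 N m) hold it at any angle
- lid_handle (a point): middle of the black round bar of the lid's handle: bar 12 mm thick, runs along the case's y, 94 mm clear between its two posts, its axis 32 mm above the lid's top face, 131 mm in front of the hinge axis and (lid shut) 40 mm above it; moves with the lid
- case_latch (a joint): angle of the steel latch lever on the case's front wall, rad: 0 closed, its hook over a steel lip of the lid; grows as the lever's top swings out from the case and down, 1.35 at its stop. The lid is free from about 0.3. The lever stays where it is left (friction 0.12 N m)
- latch_pivot (a point): point on the lever's hinge axis (parallel to the case's y) at mid width, 7 mm in front of the case's front wall, 45 mm above the table
- latch_tip (a point): middle of the free edge of the lever's flared steel paddle (43 mm wide, 48 mm long, 4 mm thick); closed, the paddle leans 62 deg from vertical out over the front, its free edge 51 mm in front of the pivot and 75 mm above it, its root 11 mm in front and 53 mm above; it is caught from behind (case side) near the root and drawn out and down; moves with the lever
- reader: aluminium block inside the case (hidden while the lid is shut), sloping face 50 x 100 mm with one round socket in a black ring: hole 13 mm wide, 46 mm deep, edge bevelled 2 mm. Origin: centre of the hole's mouth, 61 mm above the table, at x +12 mm, y +41 mm in the case's frame; z points straight out of the socket, 24 deg from vertical, leaning toward the case's front; y is the case's y
- logger: steel temperature logger, 118 mm long, 0.09 kg: stem 10 mm thick, 42 mm long, end bevelled; then a black collar 34 mm across, 6 mm thick; round steel barrel 24 mm thick from 48 to 112 mm; small black head. Hangs upright, stem down, its collar on the rim of a bottle neck. Origin: the stem's end; z along the axis toward the head
- logger_collar (a point): centre of the logger's collar on its stem side, 42 mm from the stem's end
- tall_bottle: filled amber bottle without pump, 68 mm across, 156 mm high, neck 29 mm outside and 22 mm inside, loose; the logger hangs in its neck. Origin: centre of its underside
- beaker: steel sampling beaker, open, 67 mm across, 78 mm high; origin at the centre of its underside; a bystander
- spanner: flat steel double-ended spanner, 169 x 29 x 9 mm, lying; origin under its centre; a bystander
- marker: marker pen, 135 mm long, 17 mm thick, lying; origin under its centre; a bystander
- sample_1: small dropper bottle, 33 mm across, 102 mm high, standing; origin at the centre of its underside; a bystander
- bottle_open: second open amber bottle, 68 mm across, 156 mm high, standing near the filling machine with nothing in its neck; origin at the centre of its underside; a bystander
Mind the look-alikes: they are no part of the job. What is shaped like the tall_bottle but turquoise is not meant.

How it is judged:
By the outcome, as a careful person would: the job done as asked, in the order asked, and still so for the second after the job is handed in, with the robot touching nothing.
It also fails if it takes over 72 s, if anything falls off the work surface, if the arm or the gripper's body presses on something with over 40 N, if the wrist force passes 120 N, or if a joint passes its speed limit or range.

### The arm

A 6-joint arm with a two-finger parallel gripper is mounted at the origin on a cart in front of the work surface, level with it; the furniture and walls round the work are solid. World frame = base frame: x ahead of the robot, y to its left, z up, the work surface at z = 0. Lengths are in m, angles in rad, forces in N, time in s.
With the tool pointing down it reaches from about 0.35 to 0.875 m from the base axis. Payload 15.5 kg.
Tool frame: the origin (TCP) lies midway between the tips of the shut fingers; the grasp point (between the pads) lies 19 mm behind it; z points along the fingers, y is the direction in which the jaws open and shut (so a half turn about z gives the same grasp; the last joint's range is limited). The gripper opens to 85 mm and grips with 20 to 120 N. Pads are 22 mm wide; open, the fingers measure 114 mm over their backs; the gripper's body (76 mm by 85 mm) begins 54 mm behind the grasp point. The pads swing forward as they close: fully open they stand 13 mm farther back than shut.
Start: joints at [1.038, 0.494, 1.345, -0, 1.302, -0.096], TCP at [0.264, 0.566, 0.231] pointing down, gripper open.
Joint ranges: [-2.91, 2.91], [-0.82, 2.16], [0.22, 2.67], [-1.22, 4.37], [0.12, 2.79], [-3.08, 3.08]. Speed limits (rad/s): [1.89, 1.89, 2.57, 3.01, 3.01, 3.01].

### API

Orientations are given as a unit quaternion [x, y, z, w].
In Python, from rig import manip, vision gives the robot as it stands.
- The arm moves only by the tool carry_out, never from a script. Its argument "moves" is text: rows parted by semicolons, each of 7 numbers parted by spaces: the finger opening in cm, from 0 to 8.54, then the shift along the tool's x, y, z in cm, then the turn, a rotation vector about the tool's x, y, z in rad. A call has exactly 5 rows; each row shifts and turns the pose as measured when the row begins, along the tool's axes as they then stand; what a row does not reach is not made up. A row lasts 1/10 s, in which the tool goes at most 50 mm and 8.59 degrees, less where a joint would pass 70% of its speed; a pose out of reach is approached as far as the arm can. A call with a gripper value outside its range is refused whole. The fingers move at their own pace and stop on an object; "newtons" is the grip in N (left out, the last holds). Time passes only in rows, so rows that do not move let the fingers close, or fill a call up. It gives the time, the measured TCP pose, the force and the opening at its end, in the units of the state.
- manip.observe(): the state, without advancing time (a new reading comes with each control period).
- vision.read_camera(name): name is "scene" or "side" or "wrist"; returns (picture, depth): 420x560x3 uint8, red, green, blue; 420x560 float32, m along the optical axis (not along the pixel's ray), 0 where there is no reading.
- vision.calibration(name): a dict with "fovy" (degrees; the focal length in pixels is half the picture's height over the tangent of half this angle, whatever the lens; pixels are square), "cx", "cy" (the principal point, pixels), "origin" and "rotation" of the camera in the world. Camera axes: x right, y up, looking along -z (the intrinsics and any distortion apply to the point x, -y, -z); pixel columns grow to the right and rows downward; lengths in m; the calibration is good to about 2 mm. The wrist camera is an equidistant fisheye: a pixel r from the principal point sees the ray r / f radians off the axis. A picture is of the moment at which its call begins: read the wrist's pose just before it. calibration takes no time and is no camera call; for the wrist camera it gives the pose at the moment of the call.
- manip.sign_off(): hands the job in, once; it reports no verdict.
The state is a dict: "clock": time; "joint_positions": joint angles; "qvel": joint speeds; "joint_torque": joint torques, N m; "position": TCP position; "ee_rot": TCP orientation; "force": force on the tool from outside, world axes, zero at the start; "wrist_torque": the same for the moment, N m; "grip_width": finger opening in m.
Only numpy, scipy, OpenCV 4.12 (cv2) and the standard library are available. Lean on these libraries where they do the work, as an engineer would, in place of code of your own. Each camera call takes 0.05 s, during which the arm holds its last target. There are 200 camera calls.

## Working session

There is one attempt and no reset: what is moved stays moved. The work goes in short steps, Python scripts to look and compute and a tool call to move; the robot and the scene stay as the last step left them, time stands still between calls to the robot, and variables do not carry over. Pictures are saved under pics/ and viewed, about 8 in all and at most 12, crops included, and the job is handed in when it is done.

Besides the shell and the picture viewer there is one more tool, called by a JSON object that holds its "name" and its "arguments". carry_out: Moves the arm, as the interface text tells. Its arguments: {"type":"object","properties":{"moves":{"type":"string"},"newtons":{"type":"number"}},"required":["moves"]}

```bash
ls; mkdir -p pics
cat > h.py <<'E'
import numpy as np, cv2
from rig import manip, vision
from scipy.spatial.transform import Rotation as R
def snap(n,fn=None):
    c=vision.calibration(n); p,d=vision.read_camera(n)
    if fn: cv2.imwrite('pics/'+fn,p[:,:,::-1])
    return c,p,d
def f(c): return 210/np.tan(np.radians(c['fovy'])/2)
def ray(c,u,v):
    x=(u-c['cx'])/f(c); y=(v-c['cy'])/f(c)
    return np.array(c['rotation']).reshape(3,3)@np.array([x,-y,-1.])
def pt(c,u,v,d): return np.array(c['origin'])+ray(c,u,v)*d
def plane(c,u,v,z):
    r=ray(c,u,v);o=np.array(c['origin']); return o+r*(z-o[2])/r[2]
def cloud(c,d):
    v,u=np.mgrid[:d.shape[0],:d.shape[1]]
    x=(u-c['cx'])/f(c); y=(v-c['cy'])/f(c)
    P=np.stack([x,-y,-np.ones_like(x)],-1)*d[...,None]
    return P@np.array(c['rotation']).reshape(3,3).T+np.array(c['origin'])
E
python3 - <<'E'
from h import *
s=manip.observe();print(s)
for n in('scene','side'):
    c,p,d=snap(n,n+'0.png');print(n,c);np.savez('pics/'+n+'0.npz',p=p,d=d)
    assert 1
print(vision.calibration('wrist'))
a=cv2.imread('pics/scene0.png');b=cv2.imread('pics/side0.png')
E
```

```text
pics
{'clock': 0.0, 'joint_positions': array([ 1.03850782e+00,  4.94184895e-01,  1.34616599e+00, -2.23131730e-05,
        1.30248435e+00, -9.55162998e-02]), 'qvel': array([-0.00050179,  0.00099834, -0.00081622,  0.00131409,  0.00114322,
        0.00050073]), 'joint_torque': array([ 2.06673962e-03, -8.82170963e+01, -3.83879757e+01,  6.53519078e-05,
        9.95936600e-03, -1.06848549e-04]), 'position': array([0.26420752, 0.56599592, 0.23068738]), 'ee_rot': array([ 2.16651406e-01,  9.76248832e-01, -5.94252563e-04, -1.81607497e-04]), 'force': array([-0.1247371 , -0.2995046 , -0.86998673]), 'wrist_torque': array([-0.01381694,  0.01706727, -0.0164607 ]), 'grip_width': 0.08563788114283771}
scene {'fovy': 44.81331120302997, 'cx': 277.6534828833876, 'cy': 200.00193307322044, 'origin': array([-0.08386263, -0.62966476,  1.0634852 ]), 'rotation': array([ 0.34335772, -0.13274823, -0.3440507 ,  0.86377804])}
side {'fovy': 47.85139716145329, 'cx': 277.6122881055372, 'cy': 215.1915207796147, 'origin': array([-0.11799273, -0.9399939 ,  0.64565655]), 'rotation': array([ 0.51967819, -0.15644714, -0.2456348 ,  0.80319513])}
{'fovy': 65.70646984690485, 'cx': 279.85851181532377, 'cy': 204.8455863036261, 'origin': array([0.19401989, 0.59882389, 0.37294243]), 'rotation': array([-0.12934923, -0.08118047,  0.53075349,  0.83365415])}
```

```bash
sed -i "s/np.array(c\['rotation'\]).reshape(3,3)/R.from_quat(c['rotation']).as_matrix()/" h.py; grep -n from_quat h.py
```

```text
11:    return R.from_quat(c['rotation']).as_matrix()@np.array([x,-y,-1.])
19:    return P@R.from_quat(c['rotation']).as_matrix().T+np.array(c['origin'])
```

View pics/scene0.png

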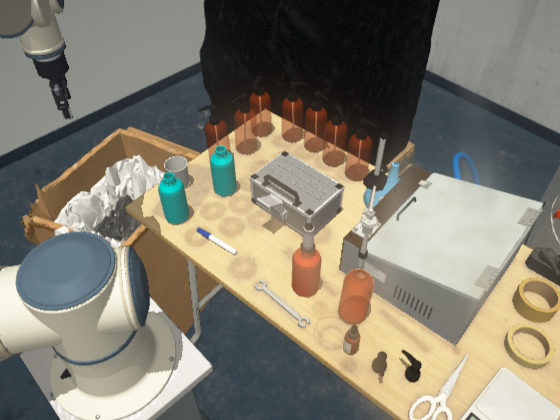

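View pics/side0.png

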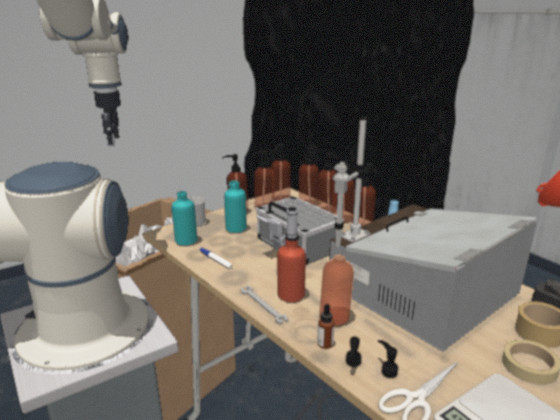

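```bash
python3 - <<'E'
from h import *
for n in('scene','side'):
    z=np.load(f'pics/{n}0.npz');p,d=z['p'],z['d'];c=vision.calibration(n)
    P=cloud(c,d)
    v,u=np.mgrid[:420,:560]
    roi=(u>235)&(u<345)&(v>140)&(v<260)
    tab=(u>200)&(u<240)&(v>(235 if n=='scene' else 270))&(v<(245 if n=='scene' else 280)); print(n,'table z',np.median(P[tab],0))
    m=roi&(np.abs(P[...,2]-.1)<.005)&(d>0)
    if n=='scene':
        m=cv2.morphologyEx(m.astype(np.uint8),cv2.MORPH_OPEN,np.ones((3,3)))
        k,l,st,_=cv2.connectedComponentsWithStats(m);i=1+np.argmax(st[1:,4]);m=l==i
        q=P[m];r=cv2.minAreaRect((q[:,:2]*1000).astype(np.float32));print('lid',r,cv2.boxPoints(r).tolist(),np.median(q[:,2]),m.sum())
    # handle
    mh=roi&(P[...,2]>.118)&(P[...,2]<.150)&(u<305)&(v<212)&(d>0)
    q=P[mh];print('handle',len(q),np.median(q,0),q.min(0),q.max(0))
    # logger: pts z .17-.27 
    mb=(u>270)&(u<330)&(v>180)&(v<300)&(d>0)
    for a,b in((.03,.1),(.125,.15),(.155,.163),(.165,.222),(.222,.235)):
        q=P[mb&(P[...,2]>a)&(P[...,2]<b)&(P[...,0]<.6)]
        if len(q):print(a,len(q),np.median(q,0),q.min(0),q.max(0))
E
python3 - <<'E'
import cv2
a=cv2.imread('pics/scene0.png')[130:310,230:400];cv2.imwrite('pics/c1.png',cv2.resize(a,None,fx=3.3,fy=3.3,interpolation=cv2.INTER_CUBIC))
E
```

```text
scene table z [0.38018541 0.09830867 0.00072375]
lid ((604.501953125, 47.891693115234375), (171.60299682617188, 219.57733154296875), 4.3778486251831055) [[510.57025146484375, 150.8105010986328], [527.3313598632812, -68.12617492675781], [698.4336547851562, -55.02711486816406], [681.6725463867188, 163.90956115722656]] 0.10037479605419963 2877
handle 243 [0.5490309  0.03779637 0.1339567 ] [ 0.47740047 -0.01733166  0.11806777] [0.55999455 0.10255462 0.14193614]
0.03 1446 [ 0.54584424 -0.04013501  0.07608634] [ 0.40760133 -0.19285281  0.03011703] [0.59987616 0.09489384 0.09999535]
0.125 431 [ 0.44081004 -0.15678072  0.1321822 ] [ 0.41195871 -0.18909973  0.1250496 ] [0.55999455 0.07282619 0.14978827]
0.155 57 [ 0.43352921 -0.16355996  0.16050062] [ 0.42567059 -0.17463038  0.15530336] [ 0.45851546 -0.1394523   0.1627419 ]
0.165 180 [ 0.43532917 -0.16510474  0.19495283] [ 0.42727098 -0.17146174  0.16503655] [ 0.45304634 -0.14781886  0.22179766]
0.222 82 [ 0.43990192 -0.16026204  0.22942773] [ 0.42996286 -0.16987483  0.22234413] [ 0.45338957 -0.14598017  0.23451939]
side table z [ 0.34609341  0.02477598 -0.00214999]
handle 825 [0.68348811 0.32895267 0.13139914] [0.50247173 0.01832437 0.11801011] [0.95109907 0.66030192 0.14991078]
0.03 1934 [ 0.5275659  -0.06065361  0.07673133] [ 0.40701432 -0.30100694  0.03000752] [0.59992144 0.13325829 0.09998008]
0.125 380 [ 0.44338368 -0.16872057  0.1323994 ] [ 0.41445708 -0.29546655  0.12501778] [0.55610465 0.09336098 0.14998479]
0.155 65 [ 0.43507527 -0.16617905  0.15951155] [ 0.42593685 -0.17486524  0.15513654] [ 0.45963681 -0.14117968  0.16297435]
0.165 232 [ 0.436656   -0.1653031   0.19389769] [ 0.42874538 -0.17233363  0.16513237] [ 0.45224135 -0.15242586  0.22176109]
0.222 53 [ 0.4398267  -0.16207491  0.22702833] [ 0.42957455 -0.17189699  0.22240144] [ 0.45009252 -0.14980743  0.231742  ]
```

View pics/c1.png

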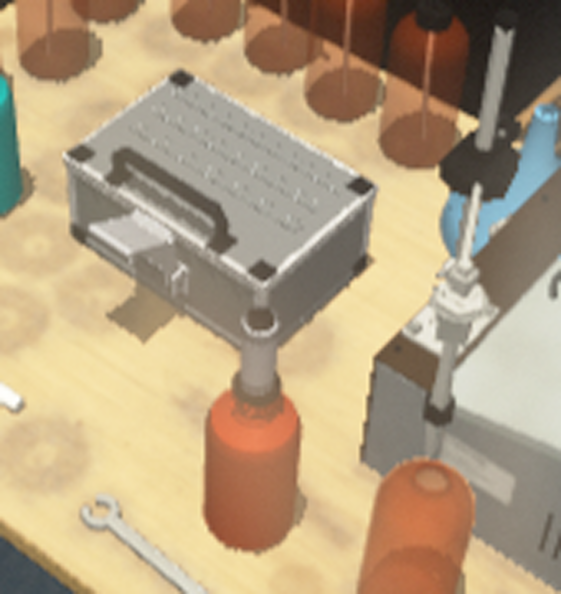

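```bash
cat >> h.py <<'E'
def rows(pos,rot,P,Q,n,g):
    """n rows from pose to target P,Q(Rotation)"""
    d=(rot.inv()*Q).as_rotvec(); o=[]
    for i in range(n):
        a=rot*R.from_rotvec(d*i/n)
        o.append(' '.join(f'{x:.2f}' for x in [g,*(100*a.inv().apply((np.array(P)-pos)/n)),*(d/n)]))
    return '; '.join(o)
def now():
    s=manip.observe();return s['position'],R.from_quat(s['ee_rot']),s
E
python3 - <<'E'
from h import *
from scipy.optimize import least_squares
z=np.load('pics/scene0.npz');p,d=z['p'],z['d'];c=vision.calibration('scene');P=cloud(c,d)
v,u=np.mgrid[:420,:560]
roi=(u>235)&(u<350)&(v>140)&(v<260)&(d>0)
q=P[roi&(np.abs(P[...,2]-.1)<.004)]
for yaw in (.07,.0764,.083,.09,.1):
    Rm=R.from_euler('z',-yaw).as_matrix(); w=q@Rm.T
    # band edges
    ys=np.arange(w[:,1].min()+.02,w[:,1].max()-.02,.012);bk=[(yy,w[np.abs(w[:,1]-yy)<.006,0].max()) for yy in ys]
    fr=[(yy,w[np.abs(w[:,1]-yy)<.006,0].min()) for yy in ys]
    xs=np.arange(.56,.66,.012)
    lf=[w[np.abs(w[:,0]-x)<.006,1].max() for x in xs];rt=[w[np.abs(w[:,0]-x)<.006,1].min() for x in xs]
    print(yaw,'back slope',np.polyfit(*np.array(bk).T,1)[0],np.median(np.array(bk)[:,1]),'left',np.polyfit(xs,lf,1)[0],np.median(lf),'right',np.polyfit(xs,rt,1)[0],np.median(rt))
    print('  front',np.round(np.array(fr)[:,1],3))
h=P[roi&(P[...,2]>.130)&(P[...,2]<.142)&(P[...,0]>.53)&(P[...,0]<.6)]
print('bar',len(h),np.median(h,0),'fit x=a*y+b',np.polyfit(h[:,1],h[:,0],1),h[:,1].min(),h[:,1].max())
for n in('scene','side'):
    z=np.load(f'pics/{n}0.npz');cc=vision.calibration(n);P=cloud(cc,z['d'])
    for lo,hi,r in((.172,.222,.012),(.03,.11,.034)):
        m=(u>270)&(u<330)&(v>180)&(v<310)&(P[...,2]>lo)&(P[...,2]<hi)&(P[...,0]<.5)&(np.abs(P[...,1]+.16)<.045)
        q=P[m];res=least_squares(lambda t:np.hypot(q[:,0]-t[0],q[:,1]-t[1])-r,[.445,-.155],loss='soft_l1',f_scale=.002)
        # edge-based: mid-column silhouette ray
        print(n,lo,len(q),res.x,res.cost)
# tall stuff
z=np.load('pics/scene0.npz');P=cloud(c,z['d'])
t=P[(P[...,2]>.2)&(P[...,0]>.3)&(P[...,0]<.9)&(P[...,1]<.3)&(P[...,1]>-.5)&(z['d']>0)]
H,xe,ye=np.histogram2d(t[:,0],t[:,1],bins=[12,16],range=[[.3,.9],[-.5,.3]]);print(H.astype(int))
E
```

```text
Traceback (most recent call last):
ValueError: zero-size array to reduction operation maximum which has no identity
```

```bash
cat > m.py <<'E'
from h import *
from scipy.optimize import least_squares
z=np.load('pics/scene0.npz');p,d=z['p'],z['d'];c=vision.calibration('scene');P=cloud(c,d)
v,u=np.mgrid[:420,:560]
roi=(u>235)&(u<350)&(v>140)&(v<260)&(d>0)
m=cv2.morphologyEx((roi&(np.abs(P[...,2]-.1)<.004)).astype(np.uint8),cv2.MORPH_OPEN,np.ones((2,2)))
k,l,st,_=cv2.connectedComponentsWithStats(m);q=P[l==1+np.argmax(st[1:,4])]
for yaw in (.07,.08,.09):
    Rm=R.from_euler('z',-yaw).as_matrix(); w=q@Rm.T
    ys=np.linspace(w[:,1].min()+.02,w[:,1].max()-.02,16);bk=[w[np.abs(w[:,1]-yy)<.007,0].max() for yy in ys]
    fr=[w[np.abs(w[:,1]-yy)<.007,0].min() for yy in ys]
    xs=np.linspace(.57,.67,8)
    lf=[w[np.abs(w[:,0]-x)<.007,1].max() for x in xs];rt=[w[np.abs(w[:,0]-x)<.007,1].min() for x in xs]
    print(yaw,'back slope',np.polyfit(ys,bk,1)[0],np.median(bk),'left',np.polyfit(xs,lf,1)[0],np.median(lf),'right',np.polyfit(xs,rt,1)[0],np.median(rt))
    print('  front',np.round(fr,3))
h=P[roi&(P[...,2]>.130)&(P[...,2]<.142)&(P[...,0]>.53)&(P[...,0]<.6)]
print('bar',len(h),np.median(h,0),'fit x=a*y+b',np.polyfit(h[:,1],h[:,0],1),h[:,1].min(),h[:,1].max())
for n in('scene','side'):
    z=np.load(f'pics/{n}0.npz');cc=vision.calibration(n);P=cloud(cc,z['d'])
    for lo,hi,r in((.172,.222,.012),(.03,.11,.034)):
        m=(u>270)&(u<330)&(v>180)&(v<310)&(P[...,2]>lo)&(P[...,2]<hi)&(P[...,0]<.5)&(np.abs(P[...,1]+.16)<.045)
        q=P[m];res=least_squares(lambda t:np.hypot(q[:,0]-t[0],q[:,1]-t[1])-r,[.445,-.155],loss='soft_l1',f_scale=.002)
        print(n,lo,len(q),res.x,res.cost)
z=np.load('pics/scene0.npz');P=cloud(c,z['d'])
t=P[(P[...,2]>.2)&(P[...,0]>.3)&(P[...,0]<.9)&(P[...,1]<.3)&(P[...,1]>-.5)&(z['d']>0)]
H,xe,ye=np.histogram2d(t[:,0],t[:,1],bins=[12,16],range=[[.3,.9],[-.5,.3]]);print(H.astype(int))
E
python3 m.py
```

```text
Traceback (most recent call last):
  File "m.py", line 10, in <module>
    ys=np.linspace(w[:,1].min()+.02,w[:,1].max()-.02,16);bk=[w[np.abs(w[:,1]-yy)<.007,0].max() for yy in ys]
                                                             ~~~~~~~~~~~~~~~~~~~~~~~~~~~~~~~^^
ValueError: zero-size array to reduction operation maximum which has no identity
```

```bash
sed -i 's/^for yaw in/q=q[(q[:,0]>.5)\&(q[:,0]<.73)\&(q[:,1]>-.1)\&(q[:,1]<.2)];print(len(q),st[1:,4].max())\nfor yaw in/' m.py; sed -i 's/<\.007,0\]\.m\(..\)()/<.007,0].m\1(initial={"ax":-9,"in":9}["\1"])/g;s/<\.007,1\]\.m\(..\)()/<.007,1].m\1(initial={"ax":-9,"in":9}["\1"])/g' m.py; python3 m.py
```

```text
2732 2744
0.07 back slope -0.0049962385504687575 0.6869421884207414 left -0.005749662327101517 0.10921318153513526 right 0.020121712174693853 -0.10312522750769593
  front [0.543 0.541 0.541 0.541 0.541 0.54  0.522 0.52  0.521 0.526 0.541 0.54
 0.541 0.54  0.543 0.54 ]
0.08 back slope 0.005108775723708018 0.6867157445899921 left -0.015884780012620045 0.10295926449071306 right 0.007492987003141384 -0.10907590361239929
  front [0.542 0.54  0.541 0.541 0.54  0.54  0.522 0.52  0.521 0.521 0.541 0.54
 0.541 0.54  0.541 0.541]
0.09 back slope 0.016368238712967022 0.6867508087785821 left -0.02537744932310012 0.09668616724959886 right 0.0021015046043009237 -0.11559354383465145
  front [0.541 0.54  0.54  0.541 0.54  0.54  0.521 0.52  0.521 0.521 0.541 0.541
 0.542 0.541 0.541 0.542]
bar 222 [0.54899847 0.02172428 0.13671544] fit x=a*y+b [0.03856746 0.54835172] -0.20453175433133908 0.09624396886458253
scene 0.172 155 [ 0.44390802 -0.15700765] 7.498527834923911e-05
scene 0.03 546 [ 0.44313835 -0.1567432 ] 0.00024600215810192206
side 0.172 205 [ 0.44365622 -0.1565424 ] 0.0001781592434423407
side 
[... 161 characters left out ...]
   0   0   0   0   0   0   0]
 [  0   0   0   0   0   0 148   3   0   0   0   0   0   0   0   0]
 [  0   0   0   9 509   0   6   0   0   0   0   0   0   0   0   0]
 [  0   0   0   0  16  26   0   0   0   0   0   0   0   0   0   0]
 [331   0   0   0   0 522  79   0   0   0   0   0   0   0   0   0]
 [395   1   0   0   0  69  42   0   0   0   0   0   0   0   0   0]
 [354   6   0   0   0   0   0   0   0   0   0   0   0   0   0   0]
 [344  33   0   0   0   0   0   0   0   0   0   0   0   0   0   0]
 [283  74   0   0   0   0   0   0   0   0   0   0   0   0   0   0]
 [230  92   0   0   0   0   0   0   0  17  40  31  21  42   2  42]
 [126  99   0   0   0   0   0   0   0   0   0   0   0   0   0   0]]
```

```bash
cat >> h.py <<'E'
YAW=.076; C=np.array([.6120,.0461,0])
CR=R.from_euler('z',YAW)
def W(x,y,z): return C+CR.apply([x,y,z])
def tool(yaw=0,tilt=0):
    """tool down; jaws(y) at yaw in case frame; tilt leans the body to case -x"""
    x=np.array([-np.sin(yaw),np.cos(yaw),0]);y=np.array([np.cos(yaw),np.sin(yaw),0])
    return CR*R.from_euler('y',-tilt)*R.from_matrix(np.column_stack([x,y,[0,0,-1]]))
E
python3 - <<'E'
from h import *
p,r,s=now();print(rows(p,r,W(-.112,0,.23),tool(),14,0)); print(W(-.112,0,.23))
E
```

```text
0.00 -3.12 -2.71 0.01 -0.00 0.00 0.08; 0.00 -3.32 -2.46 0.01 -0.00 0.00 0.08; 0.00 -3.50 -2.21 0.01 -0.00 0.00 0.08; 0.00 -3.65 -1.94 0.01 -0.00 0.00 0.08; 0.00 -3.79 -1.65 0.01 -0.00 0.00 0.08; 0.00 -3.90 -1.36 0.01 -0.00 0.00 0.08; 0.00 -3.99 -1.06 0.01 -0.00 0.00 0.08; 0.00 -4.06 -0.76 0.01 -0.00 0.00 0.08; 0.00 -4.11 -0.45 0.01 -0.00 0.00 0.08; 0.00 -4.13 -0.14 0.01 -0.00 0.00 0.08; 0.00 -4.13 0.17 0.01 -0.00 0.00 0.08; 0.00 -4.11 0.48 0.01 -0.00 0.00 0.08; 0.00 -4.06 0.79 0.01 -0.00 0.00 0.08; 0.00 -3.99 1.10 0.01 -0.00 0.00 0.08
[0.5003233  0.03759619 0.23      ]
```

{"name": "carry_out", "arguments": {"moves": "0 -3.2 -2.7 0 0 0 0.08; 0 -3.4 -2.4 0 0 0 0.08; 0 -3.5 -2.2 0 0 0 0.08; 0 -3.7 -1.9 0 0 0 0.08; 0 -3.8 -1.6 0 0 0 0.08", "newtons": 30}}

```text
clock: 0.6
position: [0.349, 0.374, 0.2288]
ee_rot: [0.409, 0.912, -0.001, -0.001]
force: [1.2, -0.1, 0.4]
grip_width: 0.0125
```

{"name": "carry_out", "arguments": {"moves": "0 -3.9 -1.4 0 0 0 0.08; 0 -4 -1.1 0 0 0 0.08; 0 -4.1 -0.8 0 0 0 0.08; 0 -4.1 -0.4 0 0 0 0.08; 0 -4.1 -0.1 0 0 0 0.08"}}

```text
clock: 1.1
position: [0.4258, 0.1731, 0.2283]
ee_rot: [0.589, 0.808, -0.002, -0.001]
force: [1.0, 0.2, 0.6]
grip_width: 0.0001
```

Run:
```python
from h import *
p,r,s=now();print(s['clock'],p,s['joint_positions'].round(2));print(rows(p,r,W(-.112,0,.23),tool(),5,0))
```

```text
1.1 [0.42584658 0.17314799 0.22833187] [ 0.26  0.27  1.74 -0.    1.14 -0.05]
0.00 -3.04 0.59 -0.03 -0.00 0.00 0.05; 0.00 -3.01 0.73 -0.03 -0.00 0.00 0.05; 0.00 -2.97 0.87 -0.03 -0.00 0.00 0.05; 0.00 -2.92 1.01 -0.03 -0.00 0.00 0.05; 0.00 -2.87 1.15 -0.03 -0.00 0.00 0.05
```

{"name": "carry_out", "arguments": {"moves": "0 -3.2 0.6 0 0 0 0.06; 0 -3.2 0.8 0 0 0 0.06; 0 -3.1 1 0 0 0 0.06; 0 -3 1.1 0 0 0 0.06; 0 -2.9 1.3 0 0 0 0.03"}}

```text
clock: 1.6
position: [0.5029, 0.0219, 0.2279]
ee_rot: [0.698, 0.716, -0.002, -0.001]
force: [0.5, -0.1, 0.3]
grip_width: 0.0001
```

Run:
```python
from h import *
c,p,d=snap('wrist','w1.png')
p,r,s=now();print(s['clock'],p,s['joint_positions'].round(2));print(rows(p,r,W(-.112,0,.125),tool(),5,0))
```

```text
1.65 [0.50538952 0.01840314 0.22796037] [-0.08  0.33  1.64 -0.    1.18 -0.1 ]
0.00 0.39 -0.09 2.06 -0.00 0.00 -0.01; 0.00 0.39 -0.08 2.06 -0.00 0.00 -0.01; 0.00 0.39 -0.08 2.06 -0.00 0.00 -0.01; 0.00 0.39 -0.08 2.06 -0.00 0.00 -0.01; 0.00 0.39 -0.07 2.06 -0.00 0.00 -0.01
```

View pics/w1.png

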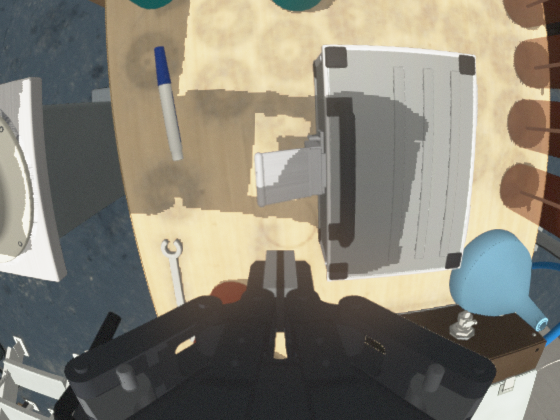

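```bash
cat >> h.py <<'E'
def wcloud(c,d):
    v,u=np.mgrid[:420,:560];a=u-c['cx'];b=v-c['cy'];r=np.hypot(a,b)+1e-9;t=np.tan(r/f(c))/r
    P=np.stack([a*t,-b*t,-np.ones_like(t)],-1)*d[...,None]
    return P@R.from_quat(c['rotation']).as_matrix().T+np.array(c['origin'])
def K(P): return CR.inv().apply((P-C).reshape(-1,3)).reshape(P.shape)
E
python3 - <<'E'
from h import *
c=vision.calibration('wrist');p,d=vision.read_camera('wrist');P=K(wcloud(c,d));np.savez('pics/w1.npz',P=P,p=p)
v,u=np.mgrid[:420,:560]
print('table',np.median(P[200:230,200:240].reshape(-1,3),0),'lid',np.median(P[100:250,370:440].reshape(-1,3),0))
m=(u>310)&(u<490)&(v<285)&(np.abs(P[...,2]-.1)<.005);q=P[m]
for k in(0,1):print('lid ext',np.percentile(q[:,k],[.3,50,99.7]))
for y in(-.09,-.05,.0,.05,.09):
    w=q[np.abs(q[:,1]-y)<.008];print(y,w[:,0].min(),w[:,0].max())
b=P[(u>325)&(u<360)&(v>90)&(v<255)&(P[...,2]>.125)&(P[...,2]<.15)];print('bar',np.percentile(b,[1,50,99],axis=0),np.polyfit(b[:,1],b[:,0],1))
a=P[(u>250)&(u<322)&(v>140)&(v<210)&(P[...,2]>.08)];print('paddle',np.percentile(a,[1,50,99],axis=0))
E
```

```text
table [-0.18614917 -0.06928418 -0.00062925] lid [ 0.00334916 -0.00583496  0.09994364]
lid ext [-0.08024708 -0.0029181   0.07415115]
lid ext [-0.1033654   0.01456664  0.11045566]
-0.09 -0.07125432922056192 0.07466902556091101
-0.05 -0.07109119384168489 0.07773403072924599
0.0 -0.08199040574249573 0.07476624856387626
0.05 -0.07122341643575783 0.07767566997885908
0.09 -0.07138449955454393 0.07441356472341724
bar [[-0.06517398 -0.05228553  0.1262143 ]
 [-0.06021788  0.00953637  0.13638705]
 [-0.05352281  0.06064916  0.13871871]] [ 0.00013012 -0.05996046]
paddle [[-0.12944081 -0.01709573  0.09387331]
 [-0.10364534  0.0047061   0.10877161]
 [-0.07287002  0.02500565  0.12341336]]
```

```bash
sed -i 's/^CR=R/CR=R/; s/^def W(/C=C+CR.apply([.0005,.002,0])\ndef W(/' h.py
python3 - <<'E'
from h import *
p,r,s=now();t=W(-.112,0,.125);print(s['clock'],p);print(rows(p,r,t,tool(),4,0))
t2=W(-.115,0,.11);t3=W(-.14,0,.055)
print(rows(t,tool(),t2,tool(),1,0));print(rows(t2,tool(),t3,tool(),5,0))
E
```

```text
1.7 [0.50421771 0.02033217 0.22781019]
0.00 0.49 -0.07 2.57 -0.00 0.00 -0.01; 0.00 0.49 -0.06 2.57 -0.00 0.00 -0.01; 0.00 0.49 -0.06 2.57 -0.00 0.00 -0.01; 0.00 0.49 -0.06 2.57 -0.00 0.00 -0.01
0.00 -0.00 -0.30 1.50 0.00 0.00 0.00
0.00 0.00 -0.50 1.10 0.00 0.00 0.00; 0.00 0.00 -0.50 1.10 0.00 0.00 0.00; 0.00 0.00 -0.50 1.10 0.00 0.00 0.00; 0.00 0.00 -0.50 1.10 0.00 0.00 0.00; 0.00 0.00 -0.50 1.10 0.00 0.00 0.00
```

{"name": "carry_out", "arguments": {"moves": "0 0.5 0 2.6 0 0 -0.01; 0 0.6 0 2.6 0 0 -0.01; 0 0.6 0 2.6 0 0 -0.01; 0 0.5 0 2.6 0 0 -0.01; 0 0 -0.3 1.5 0 0 0"}}

```text
clock: 2.2
position: [0.5012, 0.0424, 0.1065]
ee_rot: [0.684, 0.729, -0.001, 0.001]
force: [-0.9, 0.4, 6.3]
grip_width: 0.0002
```

{"name": "carry_out", "arguments": {"moves": "0 0 -0.5 1.2 0 0 0; 0 0 -0.5 1.2 0 0 0; 0 0 -0.5 1.2 0 0 0; 0 0 -0.5 1.2 0 0 0; 0 0 -0.5 1.2 0 0 0"}}

```text
clock: 2.7
position: [0.4659, 0.0421, 0.0429]
ee_rot: [0.683, 0.731, -0.007, -0.004]
force: [-0.5, -1.1, 1.3]
grip_width: 0.0001
```

Run:
```python
from h import *
p,r,s=now();print(s['clock'],K(p),s['force']);print(rows(p,r,W(-.14,0,.054),tool(),3,0))
```

```text
2.7 [-0.14649381  0.00506353  0.04289538] [-0.45742482 -1.14570753  1.31076251]
0.00 -0.17 0.21 -0.37 -0.01 0.00 -0.00; 0.00 -0.17 0.21 -0.37 -0.01 0.00 -0.00; 0.00 -0.17 0.21 -0.37 -0.01 0.00 -0.00
```

{"name": "carry_out", "arguments": {"moves": "0 0 -0.5 -3 0 0 0; 0 0 0 -4.5 0 0 0; 4 0 1 -4.5 0 0 0; 4 0 3 -2 0 0 0; 4 0 3 0 0 0 0"}}

```text
clock: 3.2
position: [0.5271, 0.0491, 0.1834]
ee_rot: [0.682, 0.731, -0.011, -0.009]
force: [-0.1, 0.3, -1.5]
grip_width: 0.0399
```

Run:
```python
from h import *
c=vision.calibration('wrist');p,d=vision.read_camera('wrist');P=K(wcloud(c,d));cv2.imwrite('pics/w2.png',p[:,:,::-1])
v,u=np.mgrid[:420,:560]
a=P[(P[...,0]<-.075)&(P[...,0]>-.18)&(np.abs(P[...,1])<.035)&(P[...,2]>.006)&(v<290)];print('paddle',len(a),np.percentile(a,[2,50,98],axis=0))
b=P[(v<290)&(np.abs(P[...,0]+.06)<.03)&(P[...,2]>.128)&(P[...,2]<.15)];print('bar',len(b),np.percentile(b,[2,50,98],axis=0))
p,r,s=now();print(s['clock'],K(p),s['grip_width']);print(rows(p,r,W(-.0605,0,.175),tool(),2,4));print(rows(p,r,W(-.0605,0,.113),tool(),5,4))
```

```text
paddle 5052 [[-0.16192795 -0.01832134  0.02176539]
 [-0.11289996  0.00891439  0.04992654]
 [-0.07641937  0.02321342  0.21912687]]
bar 2255 [[-0.06542402 -0.03147476  0.12961314]
 [-0.06088234  0.02216564  0.13644741]
 [-0.05402095  0.05625117  0.13845394]]
3.25 [-0.0805755   0.00727076  0.18251014] 0.0402625137760172
4.00 -0.36 1.02 0.35 -0.01 0.00 -0.00; 4.00 -0.36 1.01 0.36 -0.01 0.00 -0.00
4.00 -0.14 0.44 1.38 -0.01 0.00 -0.00; 4.00 -0.14 0.43 1.38 -0.01 0.00 -0.00; 4.00 -0.14 0.42 1.38 -0.01 0.00 -0.00; 4.00 -0.14 0.42 1.39 -0.01 0.00 -0.00; 4.00 -0.14 0.41 1.39 -0.01 0.00 -0.00
```

{"name": "carry_out", "arguments": {"moves": "4 -0.3 2 0 -0.01 0 0; 4 -0.3 0.3 1.8 -0.01 0 0; 4 -0.1 0 2.4 -0.01 0 0; 4 0 0 2 0 0 0; 4 0 0 0.8 0 0 0"}}

```text
clock: 3.75
position: [0.5572, 0.0459, 0.1106]
ee_rot: [0.681, 0.732, 0.003, 0.003]
force: [-0.5, -0.6, -0.6]
grip_width: 0.0399
```

Run:
```python
from h import *
p,r,s=now();print(s['clock'],K(p),s['force'],s['grip_width']);print(rows(p,r,W(-.061,0,.113),tool(),1,4))
```

```text
3.75 [-0.05516637  0.00194505  0.11061261] [-0.50307605 -0.5540294  -0.61750182] 0.03987490626062511
4.00 -0.20 -0.58 -0.24 0.01 0.00 -0.00
```

{"name": "carry_out", "arguments": {"moves": "4 -0.2 -0.6 -0.2 0.01 0 0; 0.8 0 0 0 0 0 0; 0.8 0 0 0 0 0 0; 0.8 0 0 0 0 0 0; 0.8 0 0 0 0 0 0", "newtons": 30}}

```text
clock: 4.25
position: [0.5541, 0.0441, 0.1149]
ee_rot: [0.681, 0.733, 0.001, 0.002]
force: [-2.1, -1.2, -5.6]
grip_width: 0.0107
```

```bash
cat > arc.py <<'E'
from h import *
import sys
p,r,s=now();k=K(p);print(s['clock'],k,s['force'].round(1),s['grip_width'])
g=k+CR.inv().apply(r.apply([0,0,-.019]))
print('bar angle est',np.degrees(np.arctan2(g[2]-.092,.07-g[0]))-17, 'rad',np.hypot(g[2]-.092,.07-g[0]))
ph0=np.radians(float(sys.argv[1]));dph=np.radians(float(sys.argv[2]));n=int(sys.argv[3]);t0=float(sys.argv[4]);dt=float(sys.argv[5])
def pose(ph,t):
    T=tool(0,t);a=np.radians(17)+ph
    return W(.07-.137*np.cos(a),k[1]*0,.092+.137*np.sin(a))+T.apply([0,0,.019]),T
q=(p,r)
for i in range(1,n+1):
    w=pose(ph0+i*dph,t0+i*dt);print(rows(*q,*w,1,.8));q=w
E
python3 arc.py 0 8 10 0 -.03
```

```text
4.25 [-0.05838884  0.00041262  0.11486721] [-2.1 -1.2 -5.6] 0.010710545441360636
bar angle est 1.0498133168166675 rad 0.13512300401403496
0.80 -0.04 0.37 -1.60 0.03 0.00 -0.00
0.80 -0.00 0.82 -1.70 0.03 -0.00 -0.00
0.80 0.00 1.00 -1.59 0.03 0.00 0.00
0.80 0.00 1.17 -1.47 0.03 0.00 -0.00
0.80 -0.00 1.32 -1.33 0.03 -0.00 -0.00
0.80 0.00 1.46 -1.17 0.03 0.00 0.00
0.80 0.00 1.58 -0.99 0.03 0.00 0.00
0.80 -0.00 1.67 -0.81 0.03 0.00 -0.00
0.80 -0.00 1.75 -0.62 0.03 0.00 0.00
0.80 0.00 1.81 -0.41 0.03 0.00 0.00
```

{"name": "carry_out", "arguments": {"moves": "0.8 0 0.5 -1.6 0.03 0 0; 0.8 0 0.8 -1.7 0.03 0 0; 0.8 0 1 -1.6 0.03 0 0; 0.8 0 1.2 -1.5 0.03 0 0; 0.8 0 1.3 -1.3 0.03 0 0"}}

```text
clock: 4.75
position: [0.6077, 0.0483, 0.1916]
ee_rot: [0.679, 0.731, -0.054, -0.05]
force: [11.9, 0.1, -30.1]
grip_width: 0.0107
```

```bash
python3 arc.py 38 8 5 -.15 -.03
```

```text
4.75 [-0.00462288  0.00052738  0.19155525] [ 11.9   0.1 -30.1] 0.010703720688102112
bar angle est 41.737877180351724 rad 0.13845559944071947
0.80 -0.05 0.84 -0.51 0.03 0.00 -0.00
0.80 0.00 1.54 -1.05 0.03 0.00 0.00
0.80 0.00 1.65 -0.87 0.03 0.00 -0.00
0.80 -0.00 1.73 -0.68 0.03 0.00 0.00
0.80 0.00 1.79 -0.48 0.03 0.00 0.00
```

```bash
python3 arc.py 42 6 10 -.15 -.02
```

```text
4.75 [-0.00462288  0.00052738  0.19155525] [ 11.9   0.1 -30.1] 0.010703720688102112
bar angle est 41.737877180351724 rad 0.13845559944071947
0.80 -0.05 1.25 -0.78 0.02 0.00 -0.00
0.80 0.00 1.18 -0.75 0.02 0.00 0.00
0.80 -0.00 1.24 -0.65 0.02 -0.00 0.00
0.80 0.00 1.29 -0.54 0.02 0.00 -0.00
0.80 -0.00 1.33 -0.42 0.02 0.00 0.00
0.80 0.00 1.36 -0.31 0.02 0.00 0.00
0.80 0.00 1.38 -0.19 0.02 -0.00 -0.00
0.80 -0.00 1.39 -0.07 0.02 0.00 0.00
0.80 0.00 1.39 0.06 0.02 0.00 0.00
0.80 0.00 1.39 0.18 0.02 -0.00 -0.00
```

{"name": "carry_out", "arguments": {"moves": "0.8 0 1.2 -0.7 0.02 0 0; 0.8 0 1.2 -0.7 0.02 0 0; 0.8 0 1.2 -0.6 0.02 0 0; 0.8 0 1.3 -0.5 0.02 0 0; 0.8 0 1.3 -0.4 0.02 0 0"}}

```text
clock: 5.25
position: [0.671, 0.0531, 0.2151]
ee_rot: [0.675, 0.726, -0.095, -0.087]
force: [-3.3, -0.8, -0.8]
grip_width: 0.0112
```

```bash
python3 arc.py 71 5 7 -.26 -.02
```

```text
5.25 [0.05881494 0.00053754 0.2150882 ] [-3.3 -0.8 -0.8] 0.011235904059778045
bar angle est 70.44057271661376 rad 0.1415968460269963
0.80 -0.05 1.38 0.10 0.02 0.00 -0.00
0.80 0.00 1.14 -0.22 0.02 0.00 0.00
0.80 -0.00 1.15 -0.14 0.02 -0.00 -0.00
0.80 -0.00 1.16 -0.06 0.02 0.00 0.00
0.80 0.00 1.16 0.02 0.02 0.00 0.00
0.80 -0.00 1.15 0.10 0.02 -0.00 -0.00
0.80 -0.00 1.14 0.18 0.02 0.00 0.00
```

{"name": "carry_out", "arguments": {"moves": "0.8 0 1.3 0 0.02 0 0; 0.8 0 1.2 -0.1 0.02 0 0; 0.8 0 1.2 -0.1 0.02 0 0; 0.8 0 1.2 0 0.02 0 0; 0.8 0 1.2 0.1 0.02 0 0"}}

```text
clock: 5.75
position: [0.73, 0.0577, 0.2069]
ee_rot: [0.67, 0.721, -0.132, -0.121]
force: [-2.7, 0.6, 5.3]
grip_width: 0.0108
```

```bash
python3 arc.py 95 2 5 -.36 0
```

```text
5.75 [0.11805707 0.00056817 0.20689175] [-2.7  0.6  5.3] 0.010823939037336267
bar angle est 95.42904357177935 rad 0.14352710594906562
0.80 -0.06 0.36 0.67 -0.00 0.00 -0.00
0.80 0.00 0.48 0.04 0.00 0.00 0.00
0.80 -0.00 0.48 0.05 0.00 0.00 0.00
0.80 0.00 0.47 0.07 0.00 0.00 0.00
0.80 0.00 0.47 0.09 0.00 0.00 0.00
```

{"name": "carry_out", "arguments": {"moves": "0.8 0 0.5 0.2 0 0 0; 0.8 0 0.5 0.2 0 0 0; 0.8 0 0.5 0.1 0 0 0; 0.8 0 0.5 0.1 0 0 0; 0.8 0 0 0 0 0 0"}}

```text
clock: 6.25
position: [0.7483, 0.059, 0.1982]
ee_rot: [0.67, 0.721, -0.131, -0.121]
force: [0.7, -0.1, -3.1]
grip_width: 0.0108
```

```bash
python3 arc.py 104 2 1 -.36 0
python3 - <<'E'
from h import *
c,p,d=snap('side','s2.png')
cv2.imwrite('pics/s2c.png',cv2.resize(p[60:300,190:420,::-1],None,fx=2.5,fy=2.5))
c,p,d=snap('scene');P=K(cloud(c,d));m=(P[...,2]>.11)&(P[...,2]<.2)&(P[...,0]>.0)&(P[...,0]<.16)&(P[...,1]>.045)&(P[...,1]<.1)&(d>0)
q=P[m];print(len(q),np.polyfit(q[:,2],q[:,0],1),np.median(q,0))
E
```

```text
6.25 [0.1363989  0.00053602 0.19820843] [ 0.7 -0.1 -3.1] 0.010783223653647922
bar angle est 103.50734508222801 rad 0.1439256099870152
0.80 -0.05 0.46 0.80 0.00 0.00 -0.00
487 [0.23445952 0.05171763] [0.08850158 0.07204178 0.1566201 ]
```

View pics/s2c.png

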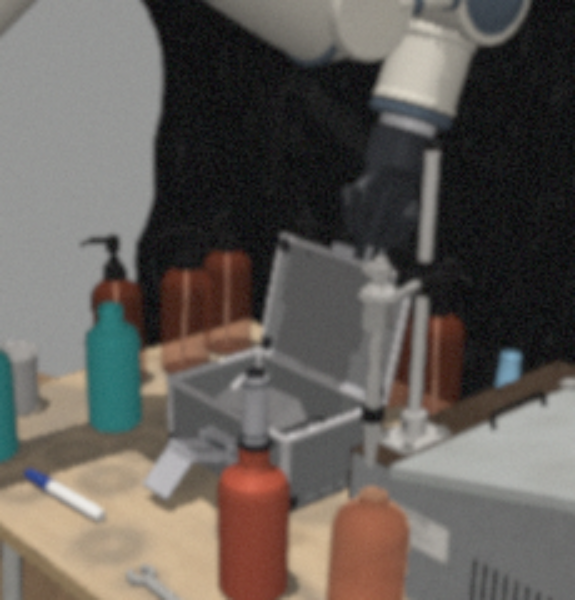

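{"name": "carry_out", "arguments": {"moves": "2.2 0 0 0 0 0 0; 2.2 0 0 0 0 0 0; 2.2 0 0 -1 0 0 0; 2.2 0 0 -2.5 0 0 0; 2.2 0 0 -4 0 0 0"}}

```text
clock: 6.85
position: [0.7723, 0.0611, 0.2677]
ee_rot: [0.669, 0.72, -0.134, -0.124]
force: [1.3, -0.3, 1.4]
grip_width: 0.0219
```

Run:
```python
from h import *
p,r,s=now();print(s['clock'],K(p),s['force'],s['grip_width'],s['joint_positions'].round(2))
# via above the case to bottle
B=np.array([.4437,-.1568,0])
v1=W(-.0,-.0,.36);T1=tool(.4,0);print(rows(p,r,v1,T1,5,6.5)); 
T=tool(np.pi/2,0);v2=B+[0,0,.30];print(rows(v1,T1,v2,T,9,6.5))
```

```text
6.85 [0.1604698  0.00074613 0.26774855] [ 1.28000589 -0.28430706  1.4425901 ] 0.021892313831228447 [ 0.01  0.97  0.34 -0.03  2.2  -0.07]
6.50 -0.03 -3.66 -0.57 -0.07 -0.01 -0.08; 6.50 0.25 -3.60 -0.84 -0.07 -0.01 -0.08; 6.50 0.52 -3.50 -1.10 -0.07 -0.01 -0.08; 6.50 0.78 -3.36 -1.36 -0.07 -0.01 -0.08; 6.50 1.02 -3.18 -1.61 -0.07 -0.01 -0.08
6.50 -1.17 -2.71 0.67 0.00 0.00 -0.13; 6.50 -0.80 -2.84 0.67 0.00 0.00 -0.13; 6.50 -0.43 -2.92 0.67 0.00 0.00 -0.13; 6.50 -0.05 -2.95 0.67 0.00 0.00 -0.13; 6.50 0.34 -2.93 0.67 0.00 0.00 -0.13; 6.50 0.71 -2.86 0.67 0.00 0.00 -0.13; 6.50 1.08 -2.74 0.67 0.00 0.00 -0.13; 6.50 1.43 -2.58 0.67 0.00 0.00 -0.13; 6.50 1.75 -2.37 0.67 0.00 0.00 -0.13
```

{"name": "carry_out", "arguments": {"moves": "3 0 0 -3.5 -0.07 0 -0.08; 5 0.2 -3 -3 -0.07 -0.01 -0.08; 6.5 0.5 -4.2 -1.5 -0.07 -0.01 -0.08; 6.5 0.8 -4.2 -1 -0.07 -0.01 -0.08; 6.5 1 -4 -0.6 -0.07 -0.01 -0.08"}}

```text
clock: 7.35
position: [0.6588, 0.0459, 0.3888]
ee_rot: [0.524, 0.851, 0.007, -0.014]
force: [1.3, -0.3, 0.8]
grip_width: 0.065
```

Run:
```python
from h import *
p,r,s=now();print(s['clock'],K(p),s['force'],s['grip_width'],s['joint_positions'].round(2))
B=np.array([.4437,-.1568,0])
T=tool(np.pi/2,0);v2=B+[0,0,.30];print(rows(p,r,v2,T,10,6.5))
```

```text
7.35 [ 0.04612138 -0.00574357  0.38882404] [ 1.33899695 -0.26075552  0.77722561] 0.06501916686521136 [-0.03  0.46  0.98  0.03  1.72 -0.5 ]
6.50 -0.87 -2.83 0.87 0.00 -0.00 -0.12; 6.50 -0.53 -2.91 0.88 0.00 -0.00 -0.12; 6.50 -0.18 -2.95 0.88 0.00 -0.00 -0.12; 6.50 0.17 -2.95 0.89 0.00 -0.00 -0.12; 6.50 0.52 -2.91 0.89 0.00 -0.00 -0.12; 6.50 0.86 -2.83 0.89 0.00 -0.00 -0.12; 6.50 1.19 -2.70 0.89 0.00 -0.00 -0.12; 6.50 1.50 -2.54 0.89 0.00 -0.00 -0.12; 6.50 1.80 -2.35 0.89 0.00 -0.00 -0.12; 6.50 2.06 -2.12 0.89 0.00 -0.00 -0.12
```

{"name": "carry_out", "arguments": {"moves": "6.5 -0.9 -3 0.7 0 0 -0.12; 6.5 -0.6 -3.1 0.8 0 0 -0.12; 6.5 -0.2 -3.1 0.9 0 0 -0.12; 6.5 0.2 -3.1 0.9 0 0 -0.12; 6.5 0.5 -3.1 0.9 0 0 -0.12"}}

```text
clock: 7.85
position: [0.5402, -0.0645, 0.3553]
ee_rot: [0.236, 0.972, 0.012, -0.002]
force: [0.8, -0.7, 0.3]
grip_width: 0.0651
```

{"name": "carry_out", "arguments": {"moves": "6.5 0.9 -3 0.8 0 0 -0.12; 6.5 1.2 -2.9 0.8 0 0 -0.12; 6.5 1.6 -2.6 0.8 0 0 -0.12; 6.5 1.9 -2.3 0.8 0 0 -0.12; 6.5 1.8 -1.8 0.8 0 0 -0.12"}}

```text
clock: 8.35
position: [0.4335, -0.1749, 0.3163]
ee_rot: [-0.075, 0.997, 0.01, 0.004]
force: [0.2, 0.3, 0.7]
grip_width: 0.0654
```

Run:
```python
from h import *
c=vision.calibration('wrist');p,d=vision.read_camera('wrist');P=wcloud(c,d);cv2.imwrite('pics/w3.png',p[:,:,::-1])
v,u=np.mgrid[:420,:560];rad=np.hypot(P[...,0]-.444,P[...,1]+.157)
for lo,hi in((.165,.225),(.226,.238),(.02,.11)):
    q=P[(d>0)&(rad<.05)&(P[...,2]>lo)&(P[...,2]<hi)];print(lo,len(q),np.percentile(q,[2,50,98],axis=0).round(4).tolist())
p,r,s=now();print(s['clock'],p,s['joint_positions'].round(2))
B=np.array([.4437,-.1568,0]);T=tool(np.pi/2,0);print(rows(p,r,B+[0,0,.25],T,3,6.5))
# reader view
k=K(P);m=(np.abs(k[...,0])<.06)&(np.abs(k[...,1])<.1)&(k[...,2]<.09)&(k[...,2]>.02);print('reader px',m.sum())
```

```text
0.165 624 [[0.4314, -0.1692, 0.1681], [0.4336, -0.1613, 0.2016], [0.4466, -0.1473, 0.2248]]
0.226 521 [[0.4339, -0.1666, 0.2262], [0.442, -0.1579, 0.2303], [0.4516, -0.1485, 0.2323]]
0.02 503 [[0.4089, -0.1902, 0.0223], [0.4128, -0.169, 0.0726], [0.4359, -0.1373, 0.1089]]
8.4 [ 0.43126451 -0.17651135  0.31511095] [-0.53  0.19  1.59  0.02  1.38 -2.27]
6.50 -0.50 0.54 2.19 0.01 0.00 0.03; 6.50 -0.49 0.57 2.18 0.01 0.00 0.03; 6.50 -0.48 0.60 2.18 0.01 0.00 0.03
reader px 1038
```

View pics/w3.png

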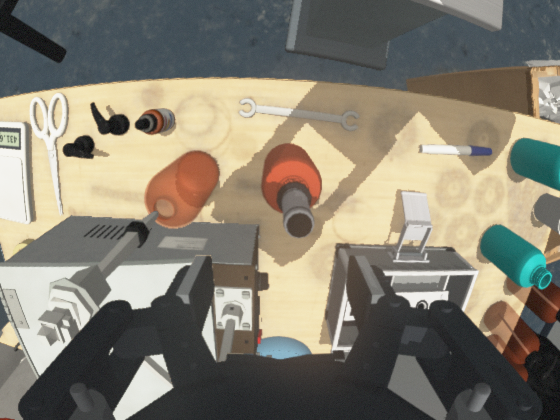

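Run:
```python
from h import *
p,r,s=now();B=np.array([.4432,-.157,0]);T=tool(np.pi/2,0);print(rows(p,r,B+[0,0,.25],T,4,6.5))
```

```text
6.50 -0.36 0.40 1.64 0.01 0.00 0.02; 6.50 -0.35 0.42 1.64 0.01 0.00 0.02; 6.50 -0.35 0.43 1.63 0.01 0.00 0.02; 6.50 -0.34 0.45 1.63 0.01 0.00 0.02
```

{"name": "carry_out", "arguments": {"moves": "6.5 -0.4 0.4 1.5 0.01 0 0.02; 6.5 -0.4 0.5 1.6 0.01 0 0.02; 6.5 -0.4 0.5 1.6 0 0 0.02; 6.5 -0.3 0.5 1.6 0 0 0.02; 6.5 0 0 0 0 0 0"}}

```text
clock: 8.9
position: [0.4456, -0.1577, 0.2552]
ee_rot: [-0.038, 0.999, -0.002, 0.007]
force: [0.2, 0.4, 1.5]
grip_width: 0.065
```

Run:
```python
from h import *
p,r,s=now();print(p,s['grip_width']);B=np.array([.4432,-.157,0]);T=tool(np.pi/2,0);print(rows(p,r,B+[0,0,.183],T,5,6.5))
```

```text
[ 0.44557752 -0.15774787  0.25520538] 0.06504214419812299
6.50 0.07 0.02 1.44 -0.00 0.00 -0.00; 6.50 0.06 0.02 1.44 -0.00 0.00 -0.00; 6.50 0.06 0.02 1.44 -0.00 0.00 -0.00; 6.50 0.05 0.02 1.44 -0.00 0.00 -0.00; 6.50 0.05 0.02 1.44 -0.00 0.00 -0.00
```

{"name": "carry_out", "arguments": {"moves": "6.5 0.1 0 1.5 -0.01 0 0; 6.5 0.1 0 1.6 0 0 0; 6.5 0 0 1.6 0 0 0; 6.5 0 0 1.5 0 0 0; 6.5 0 0 0.8 0 0 0"}}

```text
clock: 9.4
position: [0.4487, -0.1605, 0.1903]
ee_rot: [-0.04, 0.999, 0.001, 0.011]
force: [-0.3, 0.5, 0.0]
grip_width: 0.0649
```

Run:
```python
from h import *
p,r,s=now();print(p,s['force'],s['grip_width']);B=np.array([.4432,-.157,0]);T=tool(np.pi/2,0);print(rows(p,r,B+[0,0,.183],T,1,6.5),(r.inv()*T).as_rotvec())
```

```text
[ 0.448711   -0.16052928  0.19028457] [-0.26250408  0.53393287  0.01941236] 0.06488320196640467
6.50 0.54 0.40 0.72 0.00 0.02 0.00 [0.00097341 0.02128685 0.00375364]
```

{"name": "carry_out", "arguments": {"moves": "6.5 0.5 0.4 0.7 0 0.02 0; 6.5 0 0 0 0 0 0; 6.5 0 0 0 0 0 0; 6.5 0 0 0 0 0 0; 6.5 0 0 0 0 0 0"}}

```text
clock: 9.9
position: [0.4445, -0.1575, 0.1852]
ee_rot: [-0.04, 0.999, -0.0, 0.001]
force: [0.1, -0.0, -0.3]
grip_width: 0.065
```

Run:
```python
from h import *
p,r,s=now();print(p,s['force'],s['grip_width']);B=np.array([.4432,-.157,0]);T=tool(np.pi/2,0);print(rows(p,r,B+[0,0,.183],T,1,6.5),(r.inv()*T).as_rotvec())
```

```text
[ 0.44452681 -0.1575438   0.18524558] [ 0.12824917 -0.00703566 -0.26458476] 0.06502573981488474
6.50 0.13 0.07 0.22 -0.00 0.00 0.00 [-0.00067611  0.00182564  0.00456464]
```

{"name": "carry_out", "arguments": {"moves": "6.5 0.1 0.1 0.2 0 0 0; 2 0 0 0 0 0 0; 2 0 0 0 0 0 0; 2 0 0 0 0 0 0; 2 0 0 0 0 0 0", "newtons": 45}}

```text
clock: 10.4
position: [0.4436, -0.1567, 0.1838]
ee_rot: [-0.04, 0.999, -0.001, 0.001]
force: [-0.7, 0.8, 2.2]
grip_width: 0.0229
```

{"name": "carry_out", "arguments": {"moves": "2 0 0 0 0 0 0; 2 0 0 -0.8 0 0 0; 2 0 0 -1.2 0 0 0; 2 0 0 -1.5 0 0 0; 2 0 0 -2 0 0 0"}}

```text
clock: 10.9
position: [0.442, -0.156, 0.2396]
ee_rot: [-0.04, 0.999, 0.001, -0.001]
force: [-0.7, 0.5, -0.2]
grip_width: 0.0229
```

Run:
```python
from h import *
p,r,s=now();print(p,s['force'],s['grip_width']);T=tool(np.pi/2,0);print((r.inv()*T).as_rotvec())
```

```text
[ 0.44200047 -0.15599356  0.23957961] [-0.71864284  0.4508516  -0.16677102] 0.022916575075439826
[ 0.0014913  -0.00170031  0.00454512]
```

Run:
```python
from h import *
o=[]
for n,fc in(('scene',cloud),('wrist',wcloud)):
    c=vision.calibration(n);p,d=vision.read_camera(n);P=K(fc(c,d))
    m=(np.abs(P[...,0])<.062)&(P[...,1]>-.1)&(P[...,1]<.1)&(P[...,2]>.02)&(P[...,2]<.086)&(d>0)
    print(n,m.sum());v,u=np.nonzero(m);
    a=max(u.min()-5,0),u.max()+5,max(v.min()-5,0),v.max()+5;print(a)
    np.savez(f'pics/{n}4.npz',P=P,p=p)
    cr=p[a[2]:a[3],a[0]:a[1],::-1];o.append(cv2.resize(cr,(390,int(390*cr.shape[0]/cr.shape[1])),interpolation=cv2.INTER_CUBIC))
h=max(x.shape[0] for x in o);cv2.imwrite('pics/r4.png',np.hstack([np.pad(x,((0,h-x.shape[0]),(0,0),(0,0))) for x in o])[:600])
```

```text
scene 329
(np.int64(253), np.int64(335), np.int64(154), np.int64(211))
wrist 1845
(np.int64(358), np.int64(499), np.int64(282), np.int64(349))
```

View pics/r4.png

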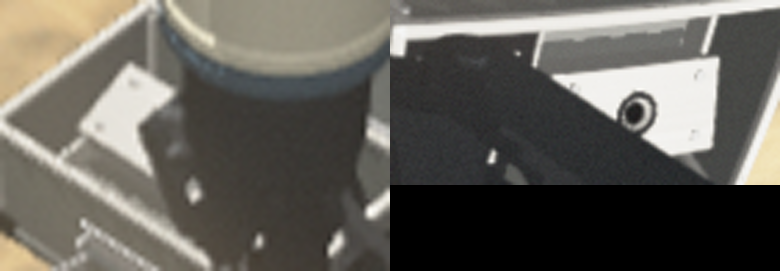

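Run:
```python
from h import *
z=np.load('pics/wrist4.npz');P,p=z['P'],z['p'];c=vision.calibration('wrist')
x0,x1,y0,y1=434,460,311,335
g=p[y0:y1,x0:x1].astype(int).sum(2)/3
m=(g<110).astype(np.uint8);k,l,st,ce=cv2.connectedComponentsWithStats(m)
for i in range(1,k):print(st[i],ce[i]+[x0,y0])
i=1+np.argmin(np.hypot(*(ce[1:]+[x0,y0]-[446.6,322.9]).T));
cn,_=cv2.findContours((l==i).astype(np.uint8),cv2.RETR_EXTERNAL,cv2.CHAIN_APPROX_NONE);e=cv2.fitEllipse(max(cn,key=len));print(e)
u0,v0=e[0][0]+x0,e[0][1]+y0
# face plane fit from nearby bright pts
v,u=np.mgrid[:420,:560];w=(np.hypot(u-u0,v-v0)<22)&(np.hypot(u-u0,v-v0)>9)&(p.sum(2)/3>190)&(np.abs(P[...,0])<.05)&(P[...,2]<.09)
q=P[w];A=np.c_[q[:,0],q[:,1],np.ones(len(q))];co=np.linalg.lstsq(A,q[:,2],rcond=None)[0];print(len(q),'plane',co,'slope deg',np.degrees(np.arctan(co[0])), 'std',np.std(A@co-q[:,2]))
a,b=u0-c['cx'],v0-c['cy'];r=np.hypot(a,b);t=np.tan(r/f(c))/r
o=K(np.array(c['origin']));dr=CR.inv().apply(R.from_quat(c['rotation']).apply([a*t,-b*t,-1]))
n=np.array([-co[0],-co[1],1]);s=(co[2]-n@o)/(n@dr);print('hit face',o+s*dr)
s=(.061-o[2])/dr[2];print('hit z=.061',o+s*dr)
n=np.array([-np.sin(.4189),0,np.cos(.4189)]);s=n@(np.array([.012,.041,.061])-o)/(n@dr);print('hit model face',o+s*dr)
```

```text
[  0   5  20  19 223] [442.86547085 326.79372197]
((10.1371431350708, 15.275751113891602), (17.047683715820312, 22.33584976196289), 49.42804718017578)
592 plane [ 4.40554984e-01 -8.16499888e-05  5.43868946e-02] slope deg 23.776129651440108 std 0.0009190569359011565
hit face [0.01688743 0.0372898  0.06182369]
hit z=.061 [0.01760132 0.03787594 0.061     ]
hit model face [0.01604165 0.03659536 0.06279956]
```

Run:
```python
from h import *
z=np.load('pics/wrist4.npz');P,p=z['P'],z['p'];c=vision.calibration('wrist')
g=p.astype(int).sum(2)//3;print(g[310:338,432:462])
n=np.array([-np.sin(.4189),0,np.cos(.4189)]);o=K(np.array(c['origin']))
for u0,v0 in((446.6,322.9),(445.6,322.9),(446.6,323.9)):
    a,b=u0-c['cx'],v0-c['cy'];r=np.hypot(a,b);t=np.tan(r/f(c))/r
    dr=CR.inv().apply(R.from_quat(c['rotation']).apply([a*t,-b*t,-1]));s=n@(np.array([.012,.041,.060])-o)/(n@dr);print(u0,v0,o+s*dr)
```

```text
[[240 240 240 240 240 240 240 240 240 241 240 240 240 239 240 240 239 240
  240 240 239 239 240 240 239 239 239 239 240 239]
 [239 241 240 240 240 241 240 240 239 240 240 240 240 240 240 239 240 240
  240 240 240 240 240 240 240 240 239 240 239 239]
 [240 240 240 240 240 240 240 239 240 240 240 240 240 240 240 240 240 241
  241 240 240 240 240 240 240 239 240 239 239 239]
 [239 240 240 240 240 241 241 241 240 241 240 240 240 239 239 240 240 239
  239 240 240 240 239 240 240 238 239 239 239 239]
 [240 240 240 241 240 240 240 240 240 240 240 239 239 230 217 234 236 233
  235 239 239 239 240 240 240 239 239 239 239 239]
 [240 240 240 240 240 240 240 240 240 240 240 240 236 192 132 116 118 132
  185 221 236 239 240 240 240 240 240 240 240 240]
 [241 240 240 240 241 240 241 241 240 240 239 231 174 102  75  71  66  69
   93 119 186 232 239 239 240 240 239 239 239 240]
 [240 240 240 240 240 240 240 240 240 231 215 163  93  77 105 124 136 108
   90  77 104 203 238 240 240 240 239 239 239 240]
 [239 240 240 240 241 240 240 240 239 230 130  85  89 119 144 173 214 215
  179 124  80 151 231 239 
[... 1841 characters left out ...]
 48  52
   75 121 197 230 239 240 240 240 240 240 240 239]
 [ 45  44  48  43  45  46  45  50  44  45  48  45  47  45  46  47  43  39
   45  56  98 156 214 236 239 241 241 240 240 239]
 [ 47  43  47  40  48  48  47  44  48  47  46  46  46  45  43  43  46  45
   42  50  46  74 130 204 235 238 239 239 240 239]
 [ 46  46  46  50  43  47  46  48  51  44  48  43  45  46  46  45  42  43
   44  47  46  42  55  98 161 218 236 239 239 238]
 [ 46  45  46  46  48  50  47  43  46  43  45  45  48  48  44  41  44  43
   46  45  44  46  47  47  70 119 195 230 227 218]]
446.6 322.9 [0.01253593 0.04080753 0.06023862]
445.6 322.9 [0.01235889 0.0391345  0.0601598 ]
446.6 323.9 [0.0138894  0.04092973 0.06084126]
```

```bash
cat >> h.py <<'E'
T24=tool(np.pi/2,.4189)
def S(s,dx=0,dy=0): # TCP on socket axis with TCP s from the mouth
    return W(.012-s*.4068+dx,.041+dy,.0605+s*.9135)
E
python3 - <<'E'
from h import *
p,r,s=now();print(p);up=p+[.01,.03,.05];print(rows(p,r,up,r,2,2));print(rows(up,r,S(.22),T24,8,2));print(S(.22),T24.apply([0,0,1]))
E
```

```text
[ 0.4434745  -0.15669886  0.24146843]
2.00 -0.63 1.45 -2.50 0.00 0.00 0.00; 2.00 -0.63 1.45 -2.50 0.00 0.00 0.00
2.00 -1.19 2.54 0.38 -0.00 -0.05 0.00; 2.00 -1.17 2.54 0.44 -0.00 -0.05 0.00; 2.00 -1.14 2.54 0.50 -0.00 -0.05 0.00; 2.00 -1.11 2.54 0.56 -0.00 -0.05 0.00; 2.00 -1.08 2.54 0.61 -0.00 -0.05 0.00; 2.00 -1.04 2.54 0.67 -0.00 -0.05 0.00; 2.00 -1.01 2.54 0.72 -0.00 -0.05 0.00; 2.00 -0.97 2.54 0.77 -0.00 -0.05 0.00
[0.5319614  0.08312981 0.26147   ] [ 0.40558166  0.03088369 -0.91353692]
```

{"name": "carry_out", "arguments": {"moves": "2 0 0 -2.7 0 0 0; 2 -0.6 2 -2.5 0 0 0; 2 -1.2 2.6 0 0 -0.05 0; 2 -1.2 2.6 0.3 0 -0.05 0; 2 -1.2 2.6 0.5 0 -0.05 0"}}

```text
clock: 11.5
position: [0.4792, -0.0549, 0.289]
ee_rot: [-0.038, 0.996, 0.003, 0.079]
force: [0.9, -0.1, -1.3]
grip_width: 0.0228
```

Run:
```python
from h import *
p,r,s=now();print(p,s['grip_width']);print(rows(p,r,S(.21),T24,6,2))
```

```text
[ 0.47916469 -0.05492976  0.28900179] 0.0227981937715311
2.00 -1.01 2.23 0.78 -0.00 -0.04 0.00; 2.00 -0.98 2.23 0.82 -0.00 -0.04 0.00; 2.00 -0.94 2.23 0.86 -0.00 -0.04 0.00; 2.00 -0.90 2.23 0.90 -0.00 -0.04 0.00; 2.00 -0.86 2.23 0.94 -0.00 -0.04 0.00; 2.00 -0.82 2.23 0.98 -0.00 -0.04 0.00
```

{"name": "carry_out", "arguments": {"moves": "2 -1.1 2.6 0.8 0 -0.05 0; 2 -1 2.6 0.8 0 -0.05 0; 2 -1 2.6 0.9 0 -0.05 0; 2 -1 2.6 1 0 -0.05 0; 2 -0.9 2.4 1 0 -0.04 0"}}

```text
clock: 12.0
position: [0.5297, 0.0829, 0.2568]
ee_rot: [-0.037, 0.979, 0.008, 0.202]
force: [1.5, -0.9, -0.5]
grip_width: 0.023
```

Run:
```python
from h import *
p,r,s=now();print(K(p),s['grip_width']);print(rows(p,r,S(.125),T24,5,2))
```

```text
[-0.07977929  0.04097967  0.2568289 ] 0.023025314930159142
2.00 -0.10 -0.00 1.83 0.00 -0.00 -0.00; 2.00 -0.10 -0.00 1.83 0.00 -0.00 -0.00; 2.00 -0.09 -0.00 1.83 0.00 -0.00 -0.00; 2.00 -0.09 -0.00 1.83 0.00 -0.00 -0.00; 2.00 -0.08 0.00 1.83 0.00 -0.00 -0.00
```

{"name": "carry_out", "arguments": {"moves": "2 -0.1 0 1.8 0 0 0; 2 -0.1 0 1.9 0 0 0; 2 -0.1 0 1.9 0 0 0; 2 -0.1 0 1.7 0 0 0; 2 0 0 0 0 0 0"}}

```text
clock: 12.5
position: [0.5611, 0.0898, 0.1865]
ee_rot: [-0.039, 0.979, 0.009, 0.201]
force: [-0.3, -0.7, -0.6]
grip_width: 0.0232
```

Run:
```python
from h import *
p,r,s=now();print(K(p),s['grip_width'],s['force']);print(rows(p,r,S(.125),T24,1,2),(r.inv()*T24).as_rotvec())
c=vision.calibration('wrist');q,d=vision.read_camera('wrist');np.savez('pics/w5.npz',p=q,d=d,P=wcloud(c,d))
cv2.imwrite('pics/w5.png',cv2.resize(q[100:330,150:410,::-1],None,fx=2.5,fy=2.5,interpolation=cv2.INTER_CUBIC))
```

```text
[-0.04793632  0.04540142  0.18651411] 0.023151647518864903 [-0.33901888 -0.70015816 -0.55864889]
2.00 -0.37 -0.45 1.44 0.00 -0.01 0.00 [ 0.00326981 -0.01295806  0.00362464]
```

View pics/w5.png

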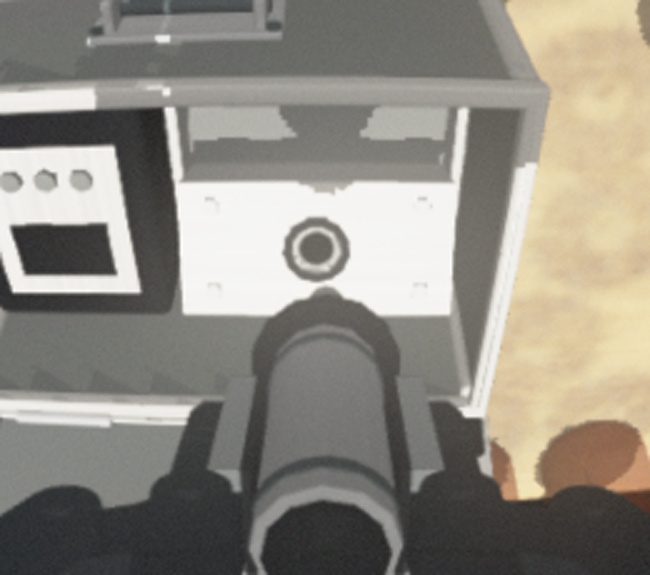

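```bash
cat > chk.py <<'E'
from h import *
def check(fn=None):
    p,r,s=now();c=vision.calibration('wrist');q,d=vision.read_camera('wrist')
    if fn: cv2.imwrite('pics/'+fn,cv2.resize(q[100:330,150:410,::-1],None,fx=2.5,fy=2.5,interpolation=cv2.INTER_CUBIC))
    P=wcloud(c,d);L=r.inv().apply((P-p).reshape(-1,3)).reshape(P.shape)  # tool frame
    b=L[(d>0)&(np.abs(L[...,1])<.0125)&(L[...,2]<.0215)&(L[...,2]>-.03)&(L[...,0]>-.005)&(L[...,0]<.02)]
    from scipy.optimize import least_squares
    # axis fit: x0+kx*z, y0+ky*z, radius 12
    h=least_squares(lambda t:np.hypot(b[:,0]-t[0]-t[1]*b[:,2],b[:,1]-t[2]-t[3]*b[:,2])-.012,[0,0,0,0],loss='soft_l1',f_scale=.001).x
    print('barrel n',len(b),'x0 %.4f kx %.4f y0 %.4f ky %.4f'%tuple(h))
    k=L[(d>0)&(np.abs(L[...,1])<.003)&(L[...,2]>.02)&(L[...,2]<.034)&(L[...,0]>.012)&(L[...,0]<.02)]
    if len(k):print('collar z range',np.percentile(k[:,2],[2,50,98]),'x',k[:,0].max())
    return p,r,s,c,q,d,P,L,h
if __name__=='__main__':
    p,r,s,c,q,d,P,L,h=check()
    g=q.astype(int).sum(2)/3
    m=np.zeros((420,560),np.uint8);m[182:216,258:296]=g[182:216,258:296]<150
    cn,_=cv2.findContours(m,cv2.RETR_EXTERNAL,cv2.CHAIN_APPROX_NONE)
    for k in cn:
        if len(k)>30:
            e=cv2.fitEllipse(k);print(e)
    u0,v0=min((cv2.fitEllipse(k)[0] for k in cn if len(k)>30),key=lambda e:np.hypot(e[0]-277,e[1]-199))
    a,b=u0-c['cx'],v0-c['cy'];rr=np.hypot(a,b)+1e-9;t=np.tan(rr/f(c))/rr
    o=K(np.array(c['origin']));dr=CR.inv().apply(R.from_quat(c['rotation']).apply([a*t,-b*t,-1]))
    n=np.array([-np.sin(.4189),0,np.cos(.4189)]);sc=n@(np.array([.012,.041,.0605])-o)/(n@dr);M=o+sc*dr
    print('mouth case',M,'in tool',r.inv().apply(C+CR.apply(M)-p),'tool err rv',(r.inv()*T24).as_rotvec())
    v,u=np.mgrid[:420,:560];w=(np.hypot(u-u0,v-v0)<30)&(g>190)
    kq=K(P[w]);kq=kq[(kq[:,2]<.09)&(np.abs(kq[:,0])<.05)];A=np.c_[kq[:,0],kq[:,1],np.ones(len(kq))];co=np.linalg.lstsq(A,kq[:,2],rcond=None)[0];print('face',len(kq),co,np.degrees(np.arctan(co[0])),'z at .012,.041',co@[.012,.041,1])
E
python3 chk.py
```

```text
barrel n 2646 x0 0.0000 kx 0.0093 y0 -0.0002 ky -0.0050
collar z range [0.02098847 0.02231745 0.02646737] x 0.017460188117088507
((276.11798095703125, 198.91600036621094), (24.10832405090332, 24.620193481445312), 100.68765258789062)
mouth case [0.01298788 0.04221544 0.06093986] in tool [-0.00606336 -0.00364554  0.14033181] tool err rv [ 0.00324662 -0.01230076  0.00362285]
face 1931 [ 0.43576866 -0.0008117   0.05455283] 23.546063319639757 z at .012,.041 0.05974877683183709
```

```bash
sed -i 's/return W(.012-s\*.4068+dx,.041+dy,/return W(.0125-s*.4068+dx,.0418+dy,/' h.py
python3 - <<'E'
from h import *
p,r,s=now();print(rows(p,r,S(.09),T24,4,2))
E
```

```text
2.00 -0.09 -0.09 1.28 0.00 -0.00 0.00; 2.00 -0.09 -0.09 1.28 0.00 -0.00 0.00; 2.00 -0.09 -0.09 1.28 0.00 -0.00 0.00; 2.00 -0.08 -0.09 1.28 0.00 -0.00 0.00
```

{"name": "carry_out", "arguments": {"moves": "2 -0.3 -0.4 1.2 0 -0.01 0; 2 0 0 1.2 0 0 0; 2 0 0 1.2 0 0 0; 2 0 0 1.2 0 0 0; 2 0 0 0 0 0 0"}}

```text
clock: 13.1
position: [0.5847, 0.0876, 0.1465]
ee_rot: [-0.039, 0.977, 0.009, 0.209]
force: [-0.4, -0.6, -0.7]
grip_width: 0.0229
```

Run:
```python
from chk import *
p,r,s=now();print(p,rows(p,r,S(.09),T24,1,2),(r.inv()*T24).as_rotvec())
```

```text
[0.58471318 0.08763595 0.14646954] 2.00 0.11 0.03 0.36 0.00 0.00 0.00 [0.0030276  0.00271174 0.0032803 ]
```

{"name": "carry_out", "arguments": {"moves": "2 0.1 0 0.6 0 0 0; 2 0 0 0.6 0 0 0; 2 0 0 0.5 0 0 0; 2 0 0 0 0 0 0; 2 0 0 0 0 0 0"}}

```text
clock: 13.6
position: [0.5911, 0.0885, 0.1292]
ee_rot: [-0.039, 0.977, 0.009, 0.209]
force: [0.0, -0.2, -0.8]
grip_width: 0.0228
```

Run:
```python
from chk import *
p,r,s,c,q,d,P,L,h=check('w6.png');print(K(p),s['force'],rows(p,r,S(.077),T24,1,2),(r.inv()*T24).as_rotvec())
```

```text
barrel n 2643 x0 -0.0000 kx 0.0086 y0 -0.0002 ky -0.0053
collar z range [0.02101998 0.02256293 0.02672131] x 0.017525253823038205
[-0.01811176  0.04181559  0.12919176] [ 0.00707254 -0.16469036 -0.7914833 ] 2.00 -0.00 -0.00 -0.18 0.00 0.00 0.00 [0.00320128 0.00215567 0.00354934]
```

View pics/w6.png

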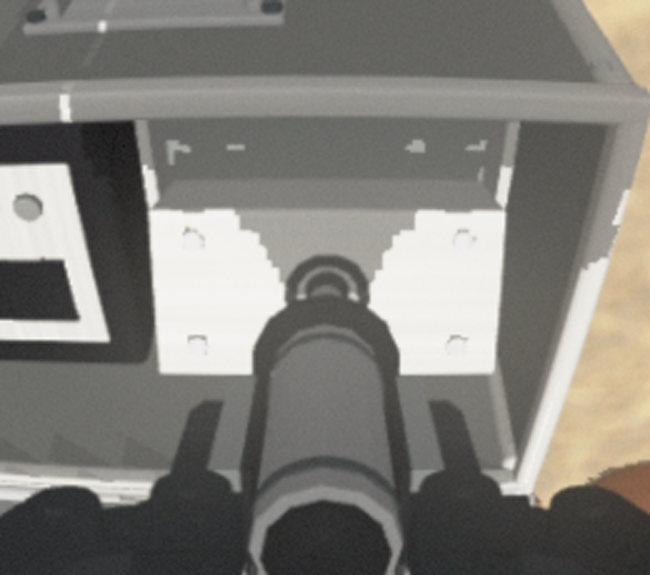

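{"name": "carry_out", "arguments": {"moves": "2 0 0 0.5 0 0 0; 2 0 0 0.5 0 0 0; 2 0 0 0.5 0 0 0; 2 0 0 0.4 0 0 0; 2 0 0 0 0 0 0"}}

```text
clock: 14.15
position: [0.5997, 0.0891, 0.1109]
ee_rot: [-0.039, 0.977, 0.009, 0.209]
force: [-0.4, 0.4, -0.7]
grip_width: 0.023
```

Run:
```python
from chk import *
p,r,s,c,q,d,P,L,h=check();print(K(p),s['force'],s['wrist_torque'],rows(p,r,S(.028),T24,1,2),(r.inv()*T24).as_rotvec())
```

```text
barrel n 2650 x0 -0.0000 kx 0.0091 y0 -0.0001 ky -0.0043
collar z range [0.02128767 0.02246631 0.02656904] x 0.017624063523092176
[-0.00945316  0.04183184  0.1108717 ] [-0.42664522  0.40332072 -0.74716569] [-0.03385558  0.24068099  0.00232134] 2.00 0.05 -0.01 2.69 0.00 0.00 0.00 [0.00313145 0.00313484 0.00352413]
```

{"name": "carry_out", "arguments": {"moves": "2 0 0 0.5 0 0 0; 2 0 0 0.6 0 0 0; 2 0 0 0.6 0 0 0; 2 0 0 0.6 0 0 0; 2 0 0 0 0 0 0"}}

```text
clock: 14.7
position: [0.61, 0.09, 0.0883]
ee_rot: [-0.039, 0.977, 0.009, 0.209]
force: [0.3, -0.0, -0.3]
grip_width: 0.0227
```

Run:
```python
from chk import *
p,r,s,c,q,d,P,L,h=check();print(K(p),s['force'],s['wrist_torque'],rows(p,r,S(.028),T24,1,2),(r.inv()*T24).as_rotvec())
```

```text
barrel n 2642 x0 0.0000 kx 0.0091 y0 -0.0002 ky -0.0054
collar z range [0.02112692 0.02329287 0.03142415] x 0.019901490709183848
[0.00085156 0.04190811 0.08831587] [ 0.28366767 -0.0370226  -0.25596436] [-0.04669103  0.26180345  0.00626186] 2.00 0.07 -0.01 0.21 0.00 0.00 0.00 [0.00311929 0.00349898 0.00349375]
```

Nearly home; finish gently until contact.

{"name": "carry_out", "arguments": {"moves": "2 0 0 0.2 0 0 0; 2 0 0 0.1 0 0 0; 2 0 0 0.1 0 0 0; 2 0 0 0.1 0 0 0; 2 0 0 0 0 0 0"}}

```text
clock: 15.25
position: [0.611, 0.0902, 0.0866]
ee_rot: [-0.039, 0.977, 0.009, 0.21]
force: [0.7, -0.8, -1.7]
grip_width: 0.0229
```

Run:
```python
from chk import *
p,r,s,c,q,d,P,L,h=check();print(K(p),s['force'],s['wrist_torque'],rows(p,r,S(.028),T24,1,2))
```

```text
barrel n 2639 x0 -0.0000 kx 0.0082 y0 -0.0001 ky -0.0041
collar z range [0.02103095 0.02318193 0.02932802] x 0.019967349204859947
[0.00183849 0.04203745 0.08658458] [ 0.69146644 -0.76495577 -1.68231549] [-0.05312953  0.23077596 -0.03022845] 2.00 0.09 -0.02 0.02 0.00 0.01 0.00
```

{"name": "carry_out", "arguments": {"moves": "2 0 0 0.3 0 0 0; 2 0 0 0.2 0 0 0; 2 0 0 0.2 0 0 0; 2 0 0 0.2 0 0 0; 2 0 0 0.2 0 0 0"}}

```text
clock: 15.8
position: [0.6145, 0.0906, 0.0828]
ee_rot: [-0.04, 0.976, 0.009, 0.214]
force: [-16.8, 6.2, 28.2]
grip_width: 0.0228
```

Run:
```python
from chk import *
p,r,s,c,q,d,P,L,h=check('w7.png');print(K(p),s['force'],s['wrist_torque'],rows(p,r,S(.028),T24,1,2))
```

```text
barrel n 3133 x0 0.0019 kx 0.0571 y0 -0.0001 ky -0.0051
collar z range [0.0207013  0.02307946 0.0243548 ] x 0.01997776980799542
[0.00533981 0.0421747  0.08278499] [-16.79658872   6.18993646  28.15266223] [1.53152969 0.75342514 0.71439827] 2.00 0.25 -0.03 -0.48 0.00 0.01 0.00
```

{"name": "carry_out", "arguments": {"moves": "2 0 0 -0.1 0 0 0; 3.5 0 0 0 0 0 0; 5 0 0 0 0 0 0; 5 0 0 0 0 0 0; 5 0 0 -1 0 0 0"}}

```text
clock: 16.35
position: [0.6102, 0.0904, 0.0926]
ee_rot: [-0.04, 0.976, 0.009, 0.214]
force: [0.2, 0.7, 0.6]
grip_width: 0.0501
```

Run:
```python
from chk import *
p,r,s,c,q,d,P,L,h=check();print(K(p),s['force'],s['grip_width'])
# barrel axis in case frame via head / barrel fit
k=K(P);n=np.array([-np.sin(.4189),0,np.cos(.4189)]);m0=np.array([.0125,.0418,.0603])
cv2.imwrite('pics/w8.png',cv2.resize(q[100:400,150:410,::-1],None,fx=2,fy=2,interpolation=cv2.INTER_CUBIC))
```

```text
barrel n 2062 x0 0.0039 kx -0.0063 y0 -0.0001 ky -0.0179
collar z range [0.02070561 0.02781832 0.02931069] x 0.019723084153098938
[0.00104418 0.04233637 0.09255275] [0.24875131 0.73700356 0.56786135] 0.0501112040048468
```

View pics/w8.png

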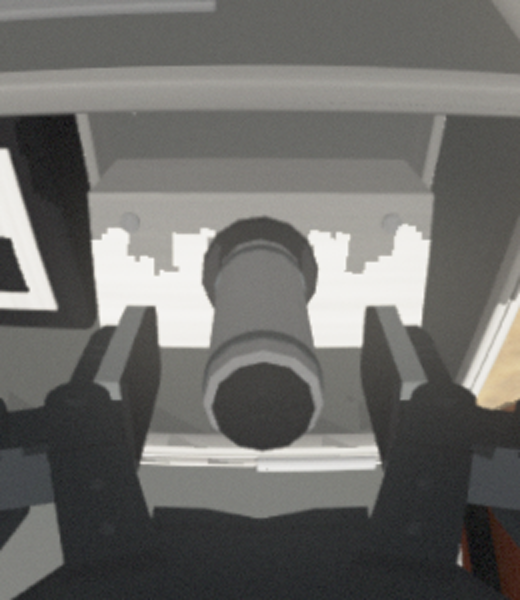

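{"name": "carry_out", "arguments": {"moves": "5 0 0 -2.5 0 0 0; 5 0 0 -3.5 0 0 0; 5 0 0 -4 0 0 0; 5 0 0 -4 0 0 0; 5 0 0 -1 0 0 0"}}

```text
clock: 16.9
position: [0.544, 0.0848, 0.2351]
ee_rot: [-0.04, 0.976, 0.009, 0.213]
force: [-0.0, 0.1, -0.9]
grip_width: 0.0498
```

```bash
cat > fin.py <<'E'
from h import *
from scipy.optimize import least_squares
p,r,s=now();print(K(p),s['force'])
c=vision.calibration('wrist');q,d=vision.read_camera('wrist');k=K(wcloud(c,d));cv2.imwrite('pics/w9.png',q[:,:,::-1])
Y=R.from_euler('y',.4189)  # socket frame
L=Y.apply((k-np.array([.0125,.0418,.0603])).reshape(-1,3)).reshape(k.shape)
fac=L[(d>0)&(np.abs(L[...,1])<.045)&(np.abs(L[...,0])<.02)&(np.abs(L[...,1])>.022)&(np.abs(L[...,2])<.01)];print('face z',len(fac),np.median(fac[:,2]))
rad=np.hypot(L[...,0],L[...,1])
col=L[(d>0)&(rad<.0165)&(rad>.0132)&(L[...,2]>.001)&(L[...,2]<.02)];print('collar top z',len(col),np.percentile(col[:,2],[10,50,90]))
hd=L[(d>0)&(rad<.01)&(L[...,2]>.06)];print('head z',len(hd),np.percentile(hd[:,2],[50,98]) if len(hd) else '', np.median(hd,0))
b=L[(d>0)&(rad<.016)&(L[...,2]>.015)&(L[...,2]<.066)]
h=least_squares(lambda t:np.hypot(b[:,0]-t[0]-t[1]*b[:,2],b[:,1]-t[2]-t[3]*b[:,2])-.012,[0,0,0,0],loss='soft_l1',f_scale=.001).x;print('barrel axis',len(b),h.round(4))
c,pp,d=snap('scene');P=cloud(c,d);K2=K(P)
cv2.imwrite('pics/f9.png',cv2.resize(pp[120:340,150:400,::-1],None,fx=2.4,fy=2.4,interpolation=cv2.INTER_CUBIC))
m=(K2[...,2]>.11)&(K2[...,2]<.2)&(K2[...,0]>0)&(K2[...,0]<.16)&(K2[...,1]>.045)&(K2[...,1]<.1)&(d>0);z=K2[m];print('lid slope',np.degrees(np.arctan(np.polyfit(z[:,2],z[:,0],1)[0])))
E
python3 fin.py
```

```text
[-0.06536461  0.04170954  0.23505732] [-0.01080403  0.11364801 -0.87254746]
face z 1575 -0.0001527919336998775
collar top z 184 [0.0050286  0.00588844 0.0069441 ]
head z 389 [0.07516415 0.07702156] [-0.00148397  0.00011651  0.07516415]
barrel axis 276 [-0.0007 -0.0158 -0.0003  0.002 ]
lid slope 13.250986662130206
```

View pics/f9.png

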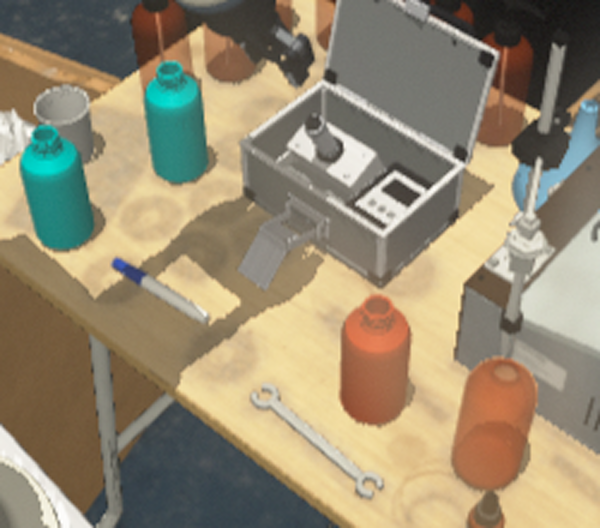

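```bash
python3 -c "
from rig import manip
print(manip.sign_off())"
```

```text
the job is handed in; nothing more can be done
None
```

The logger is docked in the reader and the job is handed in, at about 17 s on the robot's clock. I pressed the latch lever down to about 1.25 rad. Then I swung the lid back by its handle and let go of it. Last, I drew the logger out of the bottle, slid its stem into the socket until the collar met the block (about 33 N), and let go.

**Last checks:**
- **Logger:** the collar top measured 5.9 mm above the block face against 6 mm nominal. The head was about 75–76 mm out against 76 mm. The barrel axis was within about 1° of the socket axis, so the collar lies flat.
- **Lid:** it stands 13° past upright, which is about 1.80 rad.
- **Bottle and other things:** in the final scene picture the bottle stands where it was, and the spanner, marker, beaker and other bottles look undisturbed. I checked these only by eye.
- **Robot:** the gripper is clear of everything.

**Discrepancies:**
- **Bar radius:** while I opened the lid, the handle bar's distance from the hinge came out up to 7 mm larger than the given 137 mm. The bar may have slid a little in the fingers.
- **Force:** it reached about 33 N during the lid swing. That and the final push are the highest readings I saw, and readings came only at the end of each move.
- **Logger tilt:** it tipped slightly in the grip during the final push, and settled straight when I let go.

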